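# Close and lock the access cover of a scan test fixture

### The arm

A 6-joint arm with a two-finger parallel gripper is mounted at the origin on the work surface. World frame = base frame: x ahead of the robot, y to its left, z up, the work surface at z = 0. Lengths are in mm, angles in rad, forces in N, time in s.
With the tool pointing down it reaches from about 325 to 750 mm from the base axis. Payload 7.6 kg.
Tool frame: the origin (TCP) lies between the finger pads; the fingertips stand 11 mm ahead of it and the grasp point (between the pads) lies 8 mm behind it (robot.tips_ahead is the distance from the TCP to the fingertips, in mm); z points along the fingers, y is the direction in which the jaws open and shut (so a half turn about z gives the same grasp; the last joint's range is limited). The gripper opens to 85 mm and grips with 20 to 120 N. Pads are 22 mm wide; open, the fingers measure 114 mm over their backs; the gripper's body (76 mm by 85 mm) begins 54 mm behind the grasp point. The pads swing forward as they close: fully open they stand 13 mm farther back than shut.
Start: joints at [-1.389, 0.052, 1.401, -0, 1.689, -0.07], TCP at [130.826, -508.458, 242.323] pointing down, gripper open.
Joint ranges: [-2.9, 2.9], [-0.91, 2.17], [0.12, 2.37], [-1.06, 4.2], [0.26, 2.73], [-2.93, 2.93]. Speed limits (rad/s): [2.57, 2.57, 3.01, 3.14, 3.14, 3.14].

### API

Orientations are given as a unit quaternion [x, y, z, w].
In Python, from workcell import robot, camera gives the robot as it stands.
- The arm moves only by the tool apply_moves, never from a script. Its argument "commands" is a list of rows, each an object with "delta_rot": the turn, a rotation vector about the world's x, y, z in degrees, a list of three; "dp": the shift along the world's x, y, z in mm, a list of three; "hand": the opening, from 0 (shut) to 1 (fully open). In form: [{"delta_rot": [rx, ry, rz], "dp": [dx, dy, dz], "hand": hand}, ...]. A call has 1 to 5 rows; each row is the pose to reach, as a shift and turn from the pose commanded when the call began; what a row does not reach only later rows make up. A row lasts 1/12 s, in which the tool goes at most 41.7 mm and 7.16 degrees, less where a joint would pass 70% of its speed; a pose out of reach is approached as far as the arm can. A call with a gripper value outside its range is refused whole. The fingers move at their own pace and stop on an object; "squeeze" is the grip in N (left out, the last holds). Time passes only in rows, so rows that repeat a pose let the fingers close. It gives the time, the measured TCP pose, the force and the opening at its end, in the units of the state.
- robot.sense(): the state, without advancing time (a new reading comes with each control period).
- camera(name): name is "scene" or "top"; returns a dict with "image" (420x560x3 uint8, red, green, blue), "intrinsics" (3x3 intrinsics, pixels), "world_from_camera" (4x4, takes a point from camera to world coordinates). Camera axes: x right, y down, z forward; pixel columns grow to the right and rows downward; lengths in mm; the calibration is good to about 2 mm. A picture is of the moment at which its call begins. There is no depth.
- robot.finish_job(): hands the job in, once; it reports no verdict.
The state is a dict: "clock": time; "joint_positions": joint angles; "dq": joint speeds; "tau": joint torques, N m; "tool_pos": TCP position; "orientation": TCP orientation; "force": force on the tool from outside, world axes, zero at the start; "wrist_torque": the same for the moment, N m; "gripper_width": finger opening in mm.
Only numpy, scipy, OpenCV 4.12 (cv2) and the standard library are available. Lean on these libraries where they do the work, as an engineer would, in place of code of your own. Each camera call takes 0.05 s, during which the arm holds its last target. There are 200 camera calls.

### The job

With the fingertips, push the sliding cover on top of the aluminium fixture fully home against its end stop. Then set the fingertips in the slot of the round quarter-turn fastener beside it and turn it clockwise (seen from above) until it stops, so that its tongue locks the cover. Nothing needs to be gripped or picked up; leave the jar, the ball stand, the scanner and the small wooden case where they stand, and end clear of everything.

Things in the scene. Friction and masses are not known exactly. Their poses are not given: they have to be found in the camera images.
- fixture: Fixed aluminium block 210 (x) x 300 (y) x 55 mm high with round target stickers, yaw within 0.3 rad. Origin: centre of its underside on the table, z up. On its top deck (z = 55 mm) the cover's track runs along y between 8 mm high rails, end stop at the +y end; the deck behind the cover is empty back to the edge at y = -150 mm
- cover_push (a point): Middle of the cover's flat upright rear face, the face to push (looks to the fixture's -y), 8 mm above the deck; axes as the fixture's. The cover is a grey plate 98 (x) x 130 (y) mm, its top 16 mm above the deck, captive on its track
- cover (a joint): How far the cover stands open, in m: 0 = fully home against the hard stop, 0.1 = fully open; starts 0.066 to 0.088. It closes along the fixture's +y, drags with about 2 N and stays where it is left
- fastener_slot (a point): Centre of the slot's floor, on the fastener's vertical axis, at fixture (58, -18, 68) mm. Steel disc, 69 mm diameter, slot floor dark, flush in a well of an aluminium housing (fixture x 16 to 100, y -100 to 24, top z 83 mm) beside the track. Slot 30 mm wide, 15 deep, straight across the whole disc, closed by the well's wall (73 mm bore) at its ends. Site x axis along the slot, turns with it; z up
- fastener (a joint): Angle in rad, growing clockwise from above: 0 = unlocked, slot along the fixture's y; 1.571 = locked at the hard stop, slot along the fixture's x, its steel tongue out of the housing just behind the home cover. Starts 0 to 0.25. Friction about 0.08 N m, stays where left. With the cover open the tongue runs against it and cannot lock
- jar: Loose closed jar, 42 mm diameter, 48 mm high, standing on the fixture's deck near fixture x = 64, y = 100 mm. Origin at the centre of its underside. Bystander
- ball_stand: Loose calibration ball: white 40 mm ball on a steel stem with a 64 mm foot, 95 mm high. Origin at the centre of its underside. Bystander on the table
- scanner: Loose hand-held scanner lying down, about 100 x 190 x 44 mm, black grip between two grey heads. Origin at the centre of its grip's underside. Bystander on the table
- gauge_case: Loose closed dark wooden case, 90 x 60 x 30 mm. Origin at the centre of its underside. Bystander on the table

How it is judged (in metres and radians):
On the way, in this order (a step that is already met when the one before it is completed fails the run):
1. the cover is pushed fully home (within 4 mm) while the fastener is still unlocked (under 0.6 rad) (value of joint cover below 0.004 m and value of joint fastener below 0.6 rad), for 0.2 s.
2. the fastener is turned to its locked stop (over 1.45 rad) with the cover home (value of joint fastener above 1.45 rad and value of joint cover below 0.004 m), for 0.2 s.
At the end, for the whole second after the job is handed in: The cover is home within 4 mm, the fastener is locked (over 1.45 rad of 1.571), and the jar, ball stand, scanner and case are within 20 mm of where they stood (all of step 2 and distance of each of jar, ball_stand, scanner, gauge_case from where it was at the start of the episode below 0.02 m); the robot touches nothing.
It fails at once if a bystander is lifted, carried or knocked more than 20 mm (distance of any of jar, ball_stand, scanner, gauge_case from where it was at the start of the episode above 0.02 m).
It also fails if it takes over 51 s, if anything falls off the work surface, if the arm or the gripper's body presses on something with over 40 N, if the wrist force passes 120 N, or if a joint passes its speed limit or range.

## Working session

There is one attempt and no reset: what is moved stays moved. The work goes in short steps, Python scripts to look and compute and a tool call to move; the robot and the scene stay as the last step left them, time stands still between calls to the robot, and variables do not carry over. Pictures are saved under pics/ and viewed, about 8 in all and at most 12, crops included, and the job is handed in when it is done.

Besides the shell and the picture viewer there is one more tool, called after "Request:" as name([rows], argument=value, ...), one row to a line, values as JSON. apply_moves: Moves the arm, as the interface text tells. Its arguments: {"type":"object","properties":{"commands":{"type":"array"},"squeeze":{"type":"number"}},"required":["commands"]}

```bash
mkdir -p pics; python3 - <<'E'
from workcell import robot, camera
import cv2,numpy as np,pickle
for n in("top","scene"):
    c=camera(n);pickle.dump(c,open(f"{n}0.pkl","wb"))
    cv2.imwrite(f"pics/{n}0.png",c["image"][:,:,::-1])
    print(n,c["intrinsics"].round(1).tolist(),c["world_from_camera"].round(3).tolist())
s=robot.sense();print(s)
E
```

```text
top [[497.1, 0.0, 266.9], [0.0, 497.1, 218.4], [0.0, 0.0, 1.0]] [[-0.012, -0.988, 0.154, 348.557], [-1.0, 0.011, -0.004, 14.486], [0.002, -0.154, -0.988, 1204.034], [0.0, 0.0, 0.0, 1.0]]
scene [[460.0, 0.0, 268.9], [0.0, 460.0, 206.3], [0.0, 0.0, 1.0]] [[-0.122, 0.853, -0.507, 1102.006], [0.993, 0.105, -0.061, 63.081], [0.001, -0.511, -0.86, 1090.071], [0.0, 0.0, 0.0, 1.0]]
{'clock': 0.1, 'joint_positions': array([-1.38928907e+00,  5.27941451e-02,  1.40164096e+00,  2.44140615e-05,
        1.68860860e+00, -7.02922562e-02]), 'dq': array([-4.67010256e-04, -1.96729452e-03, -1.87691009e-03, -1.21919332e-03,
       -2.41569173e-04, -2.62470235e-05]), 'tau': array([ 1.20215984e-03, -3.82582998e+01, -3.60984206e+01, -8.32126466e-05,
        4.80033297e-03, -4.06748129e-06]), 'tool_pos': array([ 130.78772425, -508.17990382,  241.53701013]), 'orientation': array([ 9.92084649e-01,  1.25568801e-01, -2.82192455e-05, -7.25079433e-04]), 'force': array([ 0.01294672, -0.58475214,  0.63138377]), 'wrist_torque': array([-0.03387143, -0.02071613,  0.03868443]), 'gripper_width': 85.29172055224807}
```

View pics/top0.png

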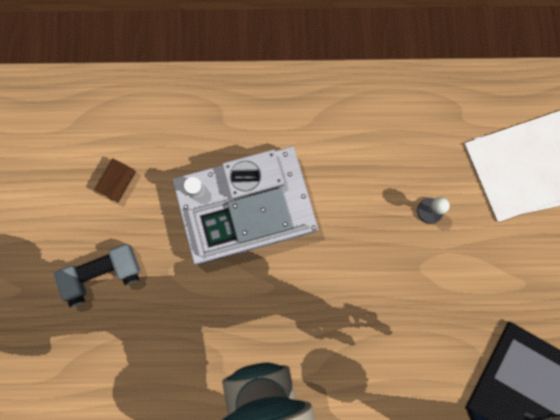

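View pics/scene0.png

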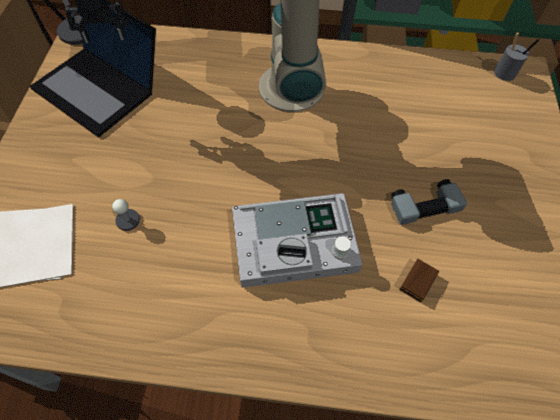

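```bash
python3 - <<'E'
import cv2,pickle
a=pickle.load(open("top0.pkl","rb"))["image"][135:275,165:330,::-1]
b=pickle.load(open("scene0.pkl","rb"))["image"][185:290,225:370,::-1]
cv2.imwrite("pics/t1.png",cv2.resize(a,None,fx=4,fy=4,interpolation=cv2.INTER_CUBIC))
cv2.imwrite("pics/s1.png",cv2.resize(b,None,fx=5,fy=5,interpolation=cv2.INTER_CUBIC))
E
```

```text
(no output)
```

View pics/t1.png

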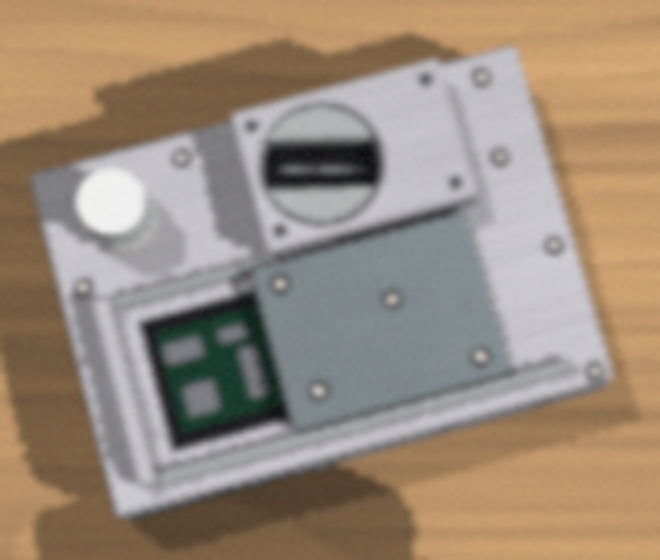

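View pics/s1.png

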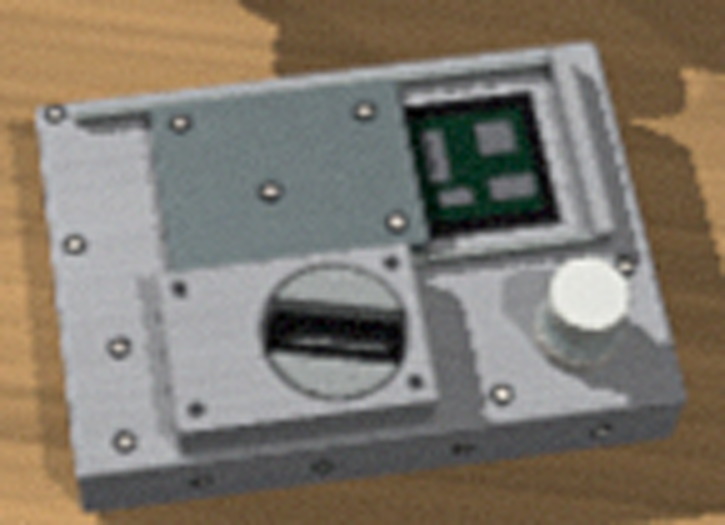

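```bash
cat > fit.py <<'E'
import numpy as np,pickle
from scipy.optimize import least_squares
C={n:pickle.load(open(n+"0.pkl","rb")) for n in("top","scene")}
cfg={"top":(4,165,135),"scene":(5,225,185)}
def px(n,p):
    s,ox,oy=cfg[n];return (np.array(p,float)+.5)/s-.5+[ox,oy]
def proj(n,P):
    T=np.linalg.inv(C[n]["world_from_camera"]);q=(T[:3,:3]@np.array(P).T).T+T[:3,3]
    q=q@C[n]["intrinsics"].T;return q[:,:2]/q[:,2:]
def back(n,p,z):
    M=C[n]["world_from_camera"];d=M[:3,:3]@np.linalg.solve(C[n]["intrinsics"],[*px(n,p),1]);return M[:3,3]+d*(z-M[2,3])/d[2]
def fw(v,F):
    x,y,a=v[:3];F=np.atleast_2d(F);c,s=np.cos(a),np.sin(a)
    return np.c_[x+c*F[:,0]-s*F[:,1],y+s*F[:,0]+c*F[:,1],F[:,2]]
def wf(v,P):
    a=v[2];d=P[:2]-v[:2];return np.array([np.cos(a)*d[0]+np.sin(a)*d[1],-np.sin(a)*d[0]+np.cos(a)*d[1]])
F=[(105,150,55),(105,-150,55),(-105,-150,55),(-105,150,55),(100,24,83),(100,-100,83),(16,-100,83),(16,24,83),(58,-18,83)]
O={"top":[(32,178),(515,48),(608,380),(120,515),(232,113),(437,60),(473,208),(265,255),(322,163)],
"scene":[(683,400),(80,470),(38,105),(595,43),(437,400),(180,432),(165,275),(410,247),(335,330)]}
def fit(ns):
    r=least_squares(lambda v:np.concatenate([(proj(n,fw(v,F))-px(n,O[n])).ravel() for n in ns]),[420,30,.24],loss="soft_l1")
    return r
if __name__=="__main__":
    for ns in(["top"],["scene"],["top","scene"]):
        r=fit(ns);print(ns,r.x.round(3),np.abs(r.fun).max().round(2))
    v=r.x
    for n,ps in {"top":[(462,212),(512,370),(255,265),(292,430)],"scene":[(150,112),(165,268),(402,85),(415,245)]}.items():
        for p in ps: print(n,p,wf(v,back(n,p,71)).round(1))
    # slot ends
    for n,ps in {"top":[(270,170),(378,165)],"scene":[(268,330),(405,338)]}.items():
        for p in ps: print("slot",n,wf(v,back(n,p,75)).round(1))
    print("push",fw(v,[(-37,-70,63)]),"slot",fw(v,[(58,-18,68)]))
E
python3 fit.py
```

```text
['top'] [562.382  63.035   6.539] 2.68
['scene'] [5.63761e+02 6.45620e+01 2.54000e-01] 1.53
['top', 'scene'] [563.072  63.886   6.537] 2.88
top (462, 212) [ 11.6 -91.4]
top (512, 370) [-85.5 -94.5]
top (255, 265) [12.7 32.8]
top (292, 430) [-85.9  36.4]
scene (150, 112) [-81.7 -92.3]
scene (165, 268) [  8.4 -95.2]
scene (402, 85) [-80.9  39.2]
scene (415, 245) [11.9 29.7]
slot top [64.1 10.2]
slot top [ 50.5 -51.3]
slot scene [ 50.4 -49.8]
slot scene [63.3 15.5]
push [[544.7961992  -13.15314984  63.        ]] slot [[623.73237333  60.99589206  68.        ]]
```

Request:
apply_moves([
  {"delta_rot":[0,0,5.6],"dp":[27,28,0],"hand":0},
  {"delta_rot":[0,0,11.2],"dp":[54,56,0],"hand":0},
  {"delta_rot":[0,0,16.8],"dp":[81,84,0],"hand":0},
  {"delta_rot":[0,0,22.4],"dp":[108,112,0],"hand":0},
  {"delta_rot":[0,0,28],"dp":[135,140,0],"hand":0},
])

```text
clock: 0.52
tool_pos: [266.6, -366.8, 241.9]
orientation: [0.931, 0.364, -0.0, -0.0]
force: [0.9, -0.7, -0.3]
gripper_width: 25.5
```

Request:
apply_moves([
  {"delta_rot":[0,0,5.6],"dp":[27,28,0],"hand":0},
  {"delta_rot":[0,0,11.2],"dp":[54,56,0],"hand":0},
  {"delta_rot":[0,0,16.8],"dp":[81,84,0],"hand":0},
  {"delta_rot":[0,0,22.4],"dp":[108,112,0],"hand":0},
  {"delta_rot":[0,0,28],"dp":[135,140,0],"hand":0},
])

```text
clock: 0.93
tool_pos: [401.7, -226.7, 242.1]
orientation: [0.816, 0.579, -0.0, -0.0]
force: [-0.6, -0.9, 0.1]
gripper_width: -0.3
```

Request:
apply_moves([
  {"delta_rot":[0,0,5.6],"dp":[27,28,0],"hand":0},
  {"delta_rot":[0,0,11.2],"dp":[54,56,0],"hand":0},
  {"delta_rot":[0,0,16.8],"dp":[81,84,0],"hand":0},
  {"delta_rot":[0,0,22.4],"dp":[108,112,0],"hand":0},
  {"delta_rot":[0,0,28],"dp":[135,140,0],"hand":0},
])

```text
clock: 1.35
tool_pos: [536.7, -86.7, 241.9]
orientation: [0.651, 0.759, -0.0, -0.0]
force: [0.8, -0.8, -0.2]
gripper_width: 0.0
```

```bash
cat > st.py <<'E'
from workcell import robot
import numpy as np
from scipy.spatial.transform import Rotation as R
v=(563.1,63.9,.254)
s=robot.sense();p=s["tool_pos"];d=p[:2]-v[:2];c,n=np.cos(v[2]),np.sin(v[2])
x=R.from_quat(s["orientation"]).as_matrix()[:,0]
print("t",round(s["clock"],2),"tcp",p.round(1),"fix",round(c*d[0]+n*d[1],1),round(-n*d[0]+c*d[1],1),"xang-fix deg",round(np.degrees(np.arctan2(x[1],x[0])-v[2]),1),"F",s["force"].round(1),"w",s["gripper_width"].round(1),"tips",robot.tips_ahead,"q",s["joint_positions"].round(2))
E
python3 st.py
```

```text
Traceback (most recent call last):
  File "st.py", line 7, in <module>
    print("t",round(s["clock"],2),"tcp",p.round(1),"fix",round(c*d[0]+n*d[1],1),round(-n*d[0]+c*d[1],1),"xang-fix deg",round(np.degrees(np.arctan2(x[1],x[0])-v[2]),1),"F",s["force"].round(1),"w",s["gripper_width"].round(1),"tips",robot.tips_ahead,"q",s["joint_positions"].round(2))
                                                                                                                                                                                                   ^^^^^^^^^^^^^^^^^^^^^^^^
AttributeError: 'float' object has no attribute 'round'
```

Request:
apply_moves([
  {"delta_rot":[0,0,3],"dp":[11,10,-35],"hand":0},
  {"delta_rot":[0,0,6],"dp":[22.5,20.4,-70],"hand":0},
  {"delta_rot":[0,0,6],"dp":[22.5,20.4,-100],"hand":0},
  {"delta_rot":[0,0,6],"dp":[22.5,20.4,-130],"hand":0},
  {"delta_rot":[0,0,6],"dp":[22.5,20.4,-130],"hand":0},
])

```text
clock: 1.77
tool_pos: [554.6, -67.0, 104.7]
orientation: [0.612, 0.79, -0.003, -0.006]
force: [-0.8, -0.9, -1.5]
gripper_width: -0.0
```

```bash
sed -i 's/s\["gripper_width"\].round(1)/round(s["gripper_width"],1)/' st.py; python3 st.py; python3 - <<'E'
from workcell import camera
import cv2,numpy as np
a=camera("top")["image"][115:275,165:345,::-1];b=camera("scene")["image"][160:300,215:375,::-1]
f=lambda i:cv2.resize(i,(400,int(400*i.shape[0]/i.shape[1])),interpolation=cv2.INTER_CUBIC)
a,b=f(a),f(b);h=min(len(a),len(b));cv2.imwrite("pics/c2.png",np.hstack([a[:h],b[:h]]))
E
```

```text
t 1.77 tcp [554.6 -67.  104.7] fix -41.1 -124.6 xang-fix deg 89.9 F [-0.8 -0.9 -1.5] w -0.0 tips 11.0 q [-0.19  0.24  1.47  0.    1.44 -0.44]
```

View pics/c2.png

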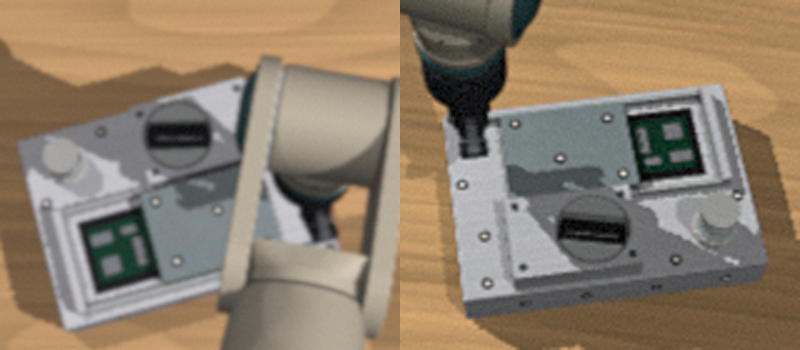

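Request:
apply_moves([
  {"delta_rot":[0,0,0],"dp":[0,0,0],"hand":0},
  {"delta_rot":[0,0,0],"dp":[0,0,-14],"hand":0},
  {"delta_rot":[0,0,0],"dp":[0,0,-28],"hand":0},
  {"delta_rot":[0,0,0],"dp":[0,0,-40],"hand":0},
  {"delta_rot":[0,0,0],"dp":[0,0,-40],"hand":0},
])

```text
clock: 2.28
tool_pos: [557.9, -68.2, 71.6]
orientation: [0.613, 0.79, -0.0, -0.001]
force: [-0.0, 0.1, -1.5]
gripper_width: -0.1
```

```bash
python3 st.py
```

```text
t 2.28 tcp [557.9 -68.2  71.6] fix -38.3 -126.5 xang-fix deg 89.9 F [-0.   0.1 -1.5] w -0.1 tips 11.0 q [-0.19  0.28  1.5   0.    1.37 -0.44]
```

Request:
apply_moves([
  {"delta_rot":[0,0,0],"dp":[-2,7.7,0],"hand":0},
  {"delta_rot":[0,0,0],"dp":[-4,15.5,0],"hand":0},
  {"delta_rot":[0,0,0],"dp":[-6,23.2,0],"hand":0},
  {"delta_rot":[0,0,0],"dp":[-8,31,0],"hand":0},
  {"delta_rot":[0,0,0],"dp":[-10,38.7,0],"hand":0},
])

```text
clock: 2.7
tool_pos: [548.8, -28.7, 73.5]
orientation: [0.613, 0.79, 0.0, 0.001]
force: [1.0, -2.5, 2.5]
gripper_width: -0.2
```

Request:
apply_moves([
  {"delta_rot":[0,0,0],"dp":[-2,7.7,0],"hand":0},
  {"delta_rot":[0,0,0],"dp":[-4,15.5,0],"hand":0},
  {"delta_rot":[0,0,0],"dp":[-6,23.2,0],"hand":0},
  {"delta_rot":[0,0,0],"dp":[-8,31,0],"hand":0},
  {"delta_rot":[0,0,0],"dp":[-10,38.7,0],"hand":0},
])

```text
clock: 3.12
tool_pos: [538.1, 10.1, 72.4]
orientation: [0.613, 0.79, 0.0, 0.0]
force: [0.8, -2.3, 3.0]
gripper_width: -0.1
```

```bash
python3 st.py
```

```text
t 3.12 tcp [538.1  10.1  72.4] fix -37.7 -45.8 xang-fix deg 89.9 F [ 0.8 -2.3  3. ] w -0.1 tips 11.0 q [-0.05  0.21  1.57 -0.    1.36 -0.3 ]
```

Request:
apply_moves([
  {"delta_rot":[0,0,0],"dp":[-0.75,2.9,0],"hand":0},
  {"delta_rot":[0,0,0],"dp":[-1.5,5.8,0],"hand":0},
  {"delta_rot":[0,0,0],"dp":[-2.25,8.7,0],"hand":0},
  {"delta_rot":[0,0,0],"dp":[-3,11.6,0],"hand":0},
  {"delta_rot":[0,0,0],"dp":[-3.5,13.6,0],"hand":0},
])

```text
clock: 3.53
tool_pos: [534.7, 23.1, 72.2]
orientation: [0.613, 0.79, -0.0, -0.0]
force: [0.1, -2.4, 1.8]
gripper_width: -0.3
```

Request:
apply_moves([
  {"delta_rot":[0,0,0],"dp":[-0.25,1,0],"hand":0},
  {"delta_rot":[0,0,0],"dp":[-0.5,2,0],"hand":0},
  {"delta_rot":[0,0,0],"dp":[-0.75,3,0],"hand":0},
  {"delta_rot":[0,0,0],"dp":[-1,4,0],"hand":0},
  {"delta_rot":[0,0,0],"dp":[-1,4,0],"hand":0},
])

```text
clock: 3.95
tool_pos: [533.6, 27.1, 72.2]
orientation: [0.613, 0.79, -0.0, -0.0]
force: [0.0, -1.3, 0.1]
gripper_width: -0.0
```

```bash
python3 st.py
```

```text
t 3.95 tcp [533.6  27.1  72.2] fix -37.8 -28.2 xang-fix deg 89.9 F [ 0.  -1.3  0.1] w -0.0 tips 11.0 q [-0.02  0.2   1.58  0.    1.35 -0.27]
```

Not at the stop yet; continue slowly until the force rises.

Request:
apply_moves([
  {"delta_rot":[0,0,0],"dp":[-0.25,1,0],"hand":0},
  {"delta_rot":[0,0,0],"dp":[-0.5,2,0],"hand":0},
  {"delta_rot":[0,0,0],"dp":[-0.75,3,0],"hand":0},
  {"delta_rot":[0,0,0],"dp":[-1,4,0],"hand":0},
  {"delta_rot":[0,0,0],"dp":[-1.25,5,0],"hand":0},
])

```text
clock: 4.37
tool_pos: [532.4, 32.0, 72.2]
orientation: [0.613, 0.79, -0.0, -0.0]
force: [-1.8, -1.3, 0.0]
gripper_width: -0.2
```

Request:
apply_moves([
  {"delta_rot":[0,0,0],"dp":[-0.25,1,0],"hand":0},
  {"delta_rot":[0,0,0],"dp":[-0.5,2,0],"hand":0},
  {"delta_rot":[0,0,0],"dp":[-0.75,3,0],"hand":0},
  {"delta_rot":[0,0,0],"dp":[-1,4,0],"hand":0},
  {"delta_rot":[0,0,0],"dp":[-1.25,5,0],"hand":0},
])

```text
clock: 4.78
tool_pos: [532.2, 32.5, 72.4]
orientation: [0.613, 0.79, -0.003, 0.004]
force: [4.4, -26.0, -3.0]
gripper_width: 0.2
```

Request:
apply_moves([
  {"delta_rot":[0,0,0],"dp":[2.5,-9.7,0],"hand":0},
  {"delta_rot":[0,0,0],"dp":[5,-19.4,0],"hand":0},
  {"delta_rot":[0,0,0],"dp":[6,-25,20],"hand":0},
  {"delta_rot":[0,0,0],"dp":[6,-25,45],"hand":0},
  {"delta_rot":[0,0,0],"dp":[6,-25,70],"hand":0.3},
])

```text
clock: 5.2
tool_pos: [537.0, 11.8, 142.5]
orientation: [0.613, 0.79, -0.0, -0.001]
force: [0.6, 0.0, 0.4]
gripper_width: 10.5
```

Request:
apply_moves([
  {"delta_rot":[0,0,6.5],"dp":[17,9.5,0],"hand":0.3},
  {"delta_rot":[0,0,13],"dp":[34,19,0],"hand":0.3},
  {"delta_rot":[0,0,19.5],"dp":[51,28.5,0],"hand":0.3},
  {"delta_rot":[0,0,26],"dp":[68,38,0],"hand":0.3},
  {"delta_rot":[0,0,32.5],"dp":[85,47.5,0],"hand":0.3},
])

```text
clock: 5.62
tool_pos: [623.1, 60.2, 142.1]
orientation: [0.364, 0.931, 0.001, -0.0]
force: [0.7, 0.0, 0.3]
gripper_width: 25.4
```

Request:
apply_moves([
  {"delta_rot":[0,0,6.5],"dp":[0,0,0],"hand":0.3},
  {"delta_rot":[0,0,13],"dp":[0,0,0],"hand":0.3},
  {"delta_rot":[0,0,19.5],"dp":[0,0,0],"hand":0.3},
  {"delta_rot":[0,0,26],"dp":[0,0,0],"hand":0.3},
  {"delta_rot":[0,0,32.5],"dp":[0,0,0],"hand":0.3},
])

```text
clock: 6.03
tool_pos: [622.4, 59.8, 142.0]
orientation: [0.089, 0.996, 0.001, -0.0]
force: [-0.3, 0.3, 0.5]
gripper_width: 25.5
```

Request:
apply_moves([
  {"delta_rot":[0,0,6.5],"dp":[0,0,0],"hand":0.3},
  {"delta_rot":[0,0,13.5],"dp":[0,0,0],"hand":0.3},
  {"delta_rot":[0,0,13.5],"dp":[0,0,0],"hand":0.3},
  {"delta_rot":[0,0,13.5],"dp":[0,0,0],"hand":0.3},
])

```text
clock: 6.37
tool_pos: [622.3, 59.6, 142.2]
orientation: [-0.024, 1.0, 0.0, -0.0]
force: [-0.8, 0.5, -0.4]
gripper_width: 25.7
```

```bash
python3 st.py;  python3 - <<'E'
from workcell import camera
import cv2,numpy as np
a=camera("top")["image"][115:275,165:345,::-1];b=camera("scene")["image"][160:300,215:375,::-1]
f=lambda i:cv2.resize(i,(400,int(400*i.shape[0]/i.shape[1])),interpolation=cv2.INTER_CUBIC)
a,b=f(a),f(b);h=min(len(a),len(b));cv2.imwrite("pics/c3.png",np.hstack([a[:h],b[:h]]))
E
```

```text
t 6.37 tcp [622.3  59.6 142.2] fix 56.3 -19.0 xang-fix deg -191.8 F [-0.8  0.5 -0.4] w 25.7 tips 11.0 q [ 0.04  0.38  1.22  0.    1.54 -1.58]
```

View pics/c3.png

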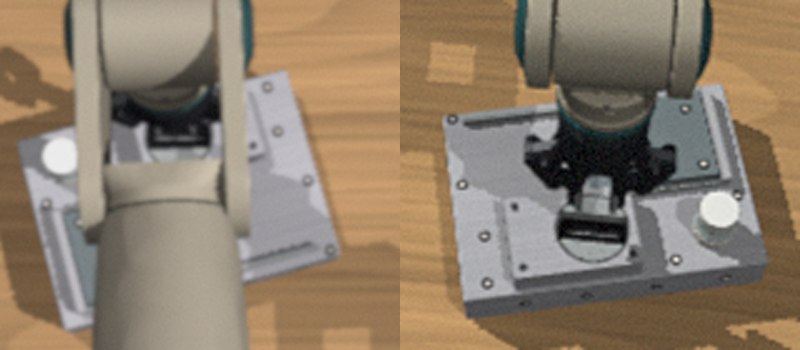

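Request:
apply_moves([
  {"delta_rot":[0,0,0],"dp":[1.4,1.3,-12],"hand":0.3},
  {"delta_rot":[0,0,0],"dp":[1.4,1.3,-24],"hand":0.3},
  {"delta_rot":[0,0,0],"dp":[1.4,1.3,-36],"hand":0.3},
  {"delta_rot":[0,0,0],"dp":[1.4,1.3,-44],"hand":0.3},
  {"delta_rot":[0,0,0],"dp":[1.4,1.3,-44],"hand":0.3},
])

```text
clock: 6.88
tool_pos: [622.1, 60.7, 94.6]
orientation: [-0.025, 1.0, 0.0, -0.003]
force: [-1.1, 0.2, 0.4]
gripper_width: 25.4
```

Request:
apply_moves([
  {"delta_rot":[0,0,0],"dp":[0,0,-2],"hand":0.3},
  {"delta_rot":[0,0,0],"dp":[0,0,-4],"hand":0.3},
  {"delta_rot":[0,0,0],"dp":[0,0,-6],"hand":0.3},
  {"delta_rot":[0,0,0],"dp":[0,0,-7],"hand":0.3},
  {"delta_rot":[0,0,0],"dp":[0,0,-7],"hand":0.3},
])

```text
clock: 7.3
tool_pos: [623.8, 60.7, 91.4]
orientation: [-0.026, 1.0, 0.0, 0.0]
force: [0.7, 0.8, -0.5]
gripper_width: 25.4
```

```bash
python3 st.py
```

```text
t 7.3 tcp [623.8  60.7  91.4] fix 57.9 -18.3 xang-fix deg -191.6 F [ 0.7  0.8 -0.5] w 25.4 tips 11.0 q [ 0.04  0.43  1.27  0.    1.45 -1.58]
```

Request:
apply_moves([
  {"delta_rot":[0,0,0],"dp":[0,0,-2],"hand":0.3},
  {"delta_rot":[0,0,0],"dp":[0,0,-4],"hand":0.3},
  {"delta_rot":[0,0,0],"dp":[0,0,-6],"hand":0.3},
  {"delta_rot":[0,0,0],"dp":[0,0,-8],"hand":0.3},
  {"delta_rot":[0,0,0],"dp":[0,0,-9],"hand":0.3},
])

```text
clock: 7.72
tool_pos: [623.6, 60.8, 81.8]
orientation: [-0.026, 1.0, 0.0, -0.0]
force: [-0.8, -0.3, 0.6]
gripper_width: 25.7
```

Request:
apply_moves([
  {"delta_rot":[0,0,-4],"dp":[0,0,0],"hand":0.3},
  {"delta_rot":[0,0,-8],"dp":[0,0,0],"hand":0.3},
  {"delta_rot":[0,0,-12],"dp":[0,0,0],"hand":0.3},
  {"delta_rot":[0,0,-16],"dp":[0,0,0],"hand":0.3},
  {"delta_rot":[0,0,-20],"dp":[0,0,0],"hand":0.3},
])

```text
clock: 8.13
tool_pos: [624.2, 60.3, 82.3]
orientation: [0.15, 0.989, -0.0, 0.001]
force: [2.6, -1.2, -0.9]
gripper_width: 25.5
```

```bash
python3 st.py;  python3 - <<'E'
from workcell import robot,camera
print(robot.sense()["wrist_torque"])
import cv2
b=camera("scene")["image"][200:280,245:365,::-1]
cv2.imwrite("pics/c4.png",cv2.resize(b,None,fx=5,fy=5,interpolation=cv2.INTER_CUBIC))
E
```

```text
t 8.13 tcp [624.2  60.3  82.3] fix 58.2 -18.8 xang-fix deg 148.2 F [ 2.6 -1.2 -0.9] w 25.5 tips 11.0 q [ 0.04  0.44  1.27 -0.    1.43 -1.23]
[-0.2187643  -0.48860717  0.10472625]
```

View pics/c4.png

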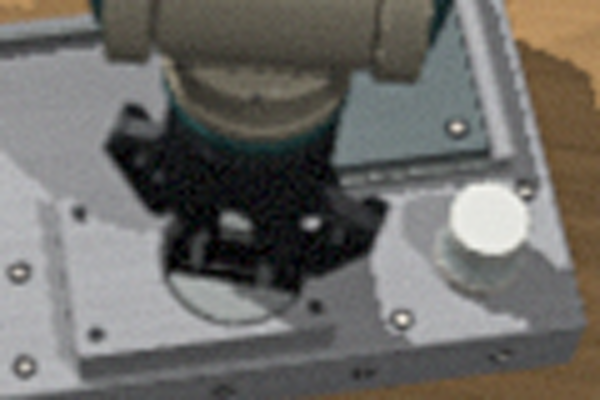

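Request:
apply_moves([
  {"delta_rot":[0,0,-5],"dp":[0,0,0],"hand":0.3},
  {"delta_rot":[0,0,-10],"dp":[0,0,0],"hand":0.3},
  {"delta_rot":[0,0,-15],"dp":[0,0,0],"hand":0.3},
  {"delta_rot":[0,0,-20],"dp":[0,0,0],"hand":0.3},
  {"delta_rot":[0,0,-25],"dp":[0,0,0],"hand":0.3},
])

```text
clock: 8.6
tool_pos: [624.4, 60.2, 82.4]
orientation: [0.36, 0.933, 0.0, 0.001]
force: [4.3, -2.2, -1.9]
gripper_width: 25.5
```

Request:
apply_moves([
  {"delta_rot":[0,0,-5],"dp":[0,0,0],"hand":0.3},
  {"delta_rot":[0,0,-10],"dp":[0,0,0],"hand":0.3},
  {"delta_rot":[0,0,-15],"dp":[0,0,0],"hand":0.3},
  {"delta_rot":[0,0,-20],"dp":[0,0,0],"hand":0.3},
  {"delta_rot":[0,0,-25],"dp":[0,0,0],"hand":0.3},
])

```text
clock: 9.02
tool_pos: [624.5, 60.0, 82.4]
orientation: [0.554, 0.833, 0.0, 0.001]
force: [4.3, -3.8, -3.0]
gripper_width: 25.8
```

Request:
apply_moves([
  {"delta_rot":[0,0,-3],"dp":[0,0,0],"hand":0.3},
  {"delta_rot":[0,0,-6],"dp":[0,0,0],"hand":0.3},
  {"delta_rot":[0,0,-9],"dp":[0,0,0],"hand":0.3},
  {"delta_rot":[0,0,-12],"dp":[0,0,0],"hand":0.3},
  {"delta_rot":[0,0,-12],"dp":[0,0,0],"hand":0.3},
])

```text
clock: 9.43
tool_pos: [624.6, 59.9, 82.4]
orientation: [0.637, 0.771, 0.0, 0.001]
force: [4.5, -3.3, -2.4]
gripper_width: 25.8
```

```bash
python3 st.py;  python3 -c '
from workcell import robot
print(robot.sense()["wrist_torque"])'
```

```text
t 9.43 tcp [624.6  59.9  82.4] fix 58.5 -19.3 xang-fix deg 86.3 F [ 4.5 -3.3 -2.4] w 25.8 tips 11.0 q [ 0.04  0.44  1.27 -0.    1.43 -0.15]
[-0.49029398 -0.914426    0.02666871]
```

Request:
apply_moves([
  {"delta_rot":[0,0,-1.5],"dp":[0,0,0],"hand":0.3},
  {"delta_rot":[0,0,-3],"dp":[0,0,0],"hand":0.3},
  {"delta_rot":[0,0,-4.5],"dp":[0,0,0],"hand":0.3},
  {"delta_rot":[0,0,-6],"dp":[0,0,0],"hand":0.3},
  {"delta_rot":[0,0,-6],"dp":[0,0,0],"hand":0.3},
])

```text
clock: 9.85
tool_pos: [624.6, 59.8, 82.4]
orientation: [0.676, 0.737, 0.0, 0.001]
force: [5.1, -3.1, -1.9]
gripper_width: 25.6
```

```bash
python3 st.py;  python3 -c '
from workcell import robot
print(robot.sense()["wrist_torque"])'
```

```text
t 9.85 tcp [624.6  59.8  82.4] fix 58.5 -19.4 xang-fix deg 80.4 F [ 5.1 -3.1 -1.9] w 25.6 tips 11.0 q [ 0.04  0.44  1.27 -0.    1.43 -0.05]
[-0.54848311 -0.81679017  0.06154976]
```

Request:
apply_moves([
  {"delta_rot":[0,0,-1.5],"dp":[0,0,0],"hand":0.3},
  {"delta_rot":[0,0,-3],"dp":[0,0,0],"hand":0.3},
  {"delta_rot":[0,0,-4.5],"dp":[0,0,0],"hand":0.3},
  {"delta_rot":[0,0,-5],"dp":[0,0,0],"hand":0.3},
  {"delta_rot":[0,0,-5],"dp":[0,0,0],"hand":0.3},
])

```text
clock: 10.27
tool_pos: [624.6, 59.7, 82.4]
orientation: [0.707, 0.707, 0.0, 0.001]
force: [5.4, -3.5, -2.4]
gripper_width: 25.7
```

```bash
python3 st.py;  python3 -c '
from workcell import robot
print(robot.sense()["wrist_torque"])'
```

```text
t 10.27 tcp [624.6  59.7  82.4] fix 58.5 -19.5 xang-fix deg 75.4 F [ 5.4 -3.5 -2.4] w 25.7 tips 11.0 q [ 0.04  0.44  1.27 -0.    1.43  0.04]
[-0.65370845 -0.86874241  0.32055814]
```

Request:
apply_moves([
  {"delta_rot":[0,0,-1],"dp":[0,0,0],"hand":0.3},
  {"delta_rot":[0,0,-2],"dp":[0,0,0],"hand":0.3},
  {"delta_rot":[0,0,-3],"dp":[0,0,0],"hand":0.3},
  {"delta_rot":[0,0,-3],"dp":[0,0,0],"hand":0.3},
])

```text
clock: 10.6
tool_pos: [624.5, 59.7, 82.4]
orientation: [0.725, 0.689, 0.0, 0.002]
force: [4.5, -4.8, -2.0]
gripper_width: 25.7
```

```bash
python3 st.py;  python3 -c '
from workcell import robot
print(robot.sense()["wrist_torque"])'
```

```text
t 10.6 tcp [624.5  59.7  82.4] fix 58.4 -19.5 xang-fix deg 72.5 F [ 4.5 -4.8 -2. ] w 25.7 tips 11.0 q [ 0.04  0.44  1.27 -0.    1.43  0.09]
[-0.83907457 -0.75970082  1.23564042]
```

Request:
apply_moves([
  {"delta_rot":[0,0,4],"dp":[0,0,0],"hand":0.3},
  {"delta_rot":[0,0,9],"dp":[0,0,0],"hand":0.3},
  {"delta_rot":[0,0,9],"dp":[0,0,8],"hand":0.3},
  {"delta_rot":[0,0,9],"dp":[0,0,25],"hand":0.3},
  {"delta_rot":[0,0,9],"dp":[0,0,60],"hand":0.3},
])

```text
clock: 11.02
tool_pos: [621.4, 60.8, 138.6]
orientation: [0.67, 0.742, -0.003, -0.003]
force: [-0.0, -0.6, -0.5]
gripper_width: 25.6
```

Request:
apply_moves([
  {"delta_rot":[0,0,0],"dp":[0,0,35],"hand":0.3},
  {"delta_rot":[0,0,0],"dp":[-10,-35,70],"hand":0.3},
  {"delta_rot":[0,0,0],"dp":[-20,-70,85],"hand":0.3},
  {"delta_rot":[0,0,0],"dp":[-30,-105,85],"hand":0.3},
  {"delta_rot":[0,0,0],"dp":[-40,-140,85],"hand":0.3},
])

```text
clock: 11.43
tool_pos: [583.6, -80.8, 230.7]
orientation: [0.67, 0.742, 0.001, 0.002]
force: [0.7, 0.0, -0.8]
gripper_width: 25.5
```

Request:
apply_moves([
  {"delta_rot":[0,0,0],"dp":[-10,-35,0],"hand":0.3},
  {"delta_rot":[0,0,0],"dp":[-20,-70,0],"hand":0.3},
  {"delta_rot":[0,0,0],"dp":[-30,-105,0],"hand":0.3},
  {"delta_rot":[0,0,0],"dp":[-40,-130,0],"hand":0.3},
  {"delta_rot":[0,0,0],"dp":[-40,-130,0],"hand":0.3},
])

```text
clock: 11.85
tool_pos: [541.9, -213.6, 228.0]
orientation: [0.672, 0.74, -0.001, 0.0]
force: [-0.4, 0.5, 0.2]
gripper_width: 25.5
```

```bash
python3 st.py;  python3 - <<'E'
from workcell import camera
import cv2,numpy as np
a=camera("top")["image"][90:320,40:460,::-1];b=camera("scene")["image"][185:290,225:370,::-1]
cv2.imwrite("pics/c5.png",np.vstack([cv2.resize(a,(480,263)),cv2.resize(b,(480,335),interpolation=cv2.INTER_CUBIC)]))
E
```

```text
t 11.85 tcp [ 541.9 -213.6  228. ] fix -90.2 -263.2 xang-fix deg 81.0 F [-0.4  0.5  0.2] w 25.5 tips 11.0 q [-0.44  0.22  1.25 -0.    1.68 -0.53]
```

View pics/c5.png

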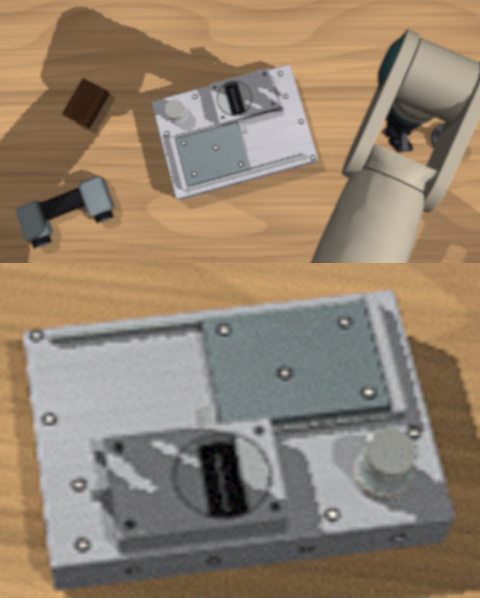

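```bash
python3 - <<'E'
from workcell import camera
import cv2,numpy as np,pickle
import fit
v=(563.1,63.9,.254)
for n in("top","scene"):
    c0=fit.C[n]["image"];c=camera(n)["image"]
    for l,im in(("before",c0),("after",c)):
        g=cv2.cvtColor(im,cv2.COLOR_RGB2GRAY);h,w=g.shape
        u=fit.proj(n,fit.fw(v,[(58,-18,76)]))[0]
        yy,xx=np.mgrid[:h,:w];m=((g<70)&(np.hypot(xx-u[0],yy-u[1])<17)).astype(np.uint8)
        P=[]
        fit.cfg[n]=(1,0,0)
        for y,x in np.argwhere(m): P.append(fit.wf(v,fit.back(n,(x,y),76)))
        P=np.array(P);(_,_,V)=np.linalg.svd(P-P.mean(0));d=V[0]
        print(n,l,len(P),P.mean(0).round(1),"cw angle",round(np.arctan2(d[0],d[1])%np.pi,3))
E
```

```text
top before 238 [ 59.8 -21. ] cw angle 0.264
top after 326 [ 60.1 -19.7] cw angle 1.541
scene before 247 [ 55.7 -17.8] cw angle 0.23
scene after 277 [ 60.8 -17.8] cw angle 1.565
```

Both views put the slot at 1.54 to 1.57 rad, so the fastener is locked. Handing in.

```bash
python3 -c '
from workcell import robot
print(robot.finish_job())'
```

```text
the job is handed in; nothing more can be done
None
```

The cover is pushed home and the fastener is turned to its locked stop. I handed the job in at about 12 s of the 51 s allowed; no verdict was reported.

- **Cover:** I pushed its rear face with the closed fingertips. The drag was about 2 N, then the force rose to 26 N with no further motion, which I took as the end stop. The stop came about 5 mm beyond where I had predicted it from the first pictures. The last picture shows the cover at the end of its track.
- **Fastener:** I turned it clockwise with the fingertips in the slot until the moment rose to 1.24 N m, against 0.08 N m friction. The slot angle measured afterwards was 1.54 rad from the top camera and 1.57 rad from the scene camera; it needs to be over 1.45. The tongue is visible behind the cover.
- **Rest of the scene:** The arm ended about 130 mm above the fixture and off to one side, with no contact force. The jar, scanner and case look unmoved, but I did not measure their positions. The arm mostly hid the ball stand in the last picture. The gripper passed well above it and the force readings showed no contact.

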